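# Store the coin tube in the marked pocket of the carousel

### The job

Turn the lid of the sloping round carousel until its round opening sits squarely over the compartment marked by the steel tab on the rim, with no divider showing in the opening. Then put the tall coin tube through the opening so that it lies wholly inside that compartment, leave the lid as it is, and leave the stand, the short tubes, the phone and the key fob where they are.

Things in the scene. Friction and masses are not known exactly. Their poses are not given: they have to be found in the camera images.
- lid (a joint): Turn of the aluminium lid on the drum, rad: 0 when its opening is centred over the marked compartment, positive anticlockwise seen looking onto the lid (right-handed about the axis pointing out of it). It has light even friction (about 0.1 N m), no clicks, and stays where it is left. Starts 0.75 to 1.45 rad off.
- knob_grip (a point): Grip point of the black bar knob amid the lid, on the turning axis, 22 mm above the lid's top face. Bar 46 mm long, 14 mm thick, 32 mm high (10 mm above this point). It turns with the lid. Own axes: x along the bar towards the opening, y across the bar (pinch along it), z out of the lid along the turning axis, which leans 0.45 rad (26 degrees) from vertical, towards the robot and its right.
- opening (a point): Centre of the lid's one round hole, 42 mm across, 56 mm from the axis, at the lid's top face. The lid is 180 mm across and 4 mm thick. Same axes as knob_grip.
- pocket (a point): Point over the middle of the marked compartment, level with the lid's top face, 56 mm from the axis: where the opening's centre must come; the compartment's floor is 80 mm below. Own axes (drum's): x outwards from the axis to the tab, z out of the lid along the axis. The six equal wedge compartments lie between a 36 mm thick hub and a 4 mm outer wall, with 3 mm dividers.
- tab (a point): Top outer middle of the steel tab that marks the compartment: 34 mm wide, standing out 15 mm from the side of the black drum (184 mm across, 80 mm high) and 8 mm above the lid's top face, 107 mm from the axis. Fixed to the drum, which is held fast on its sloping wooden stand and must not be forced round. Same axes as pocket.
- tube_center (a point): Centre, half-way up, of the tall coin tube, a stiff upright cylinder 24 mm across and 70 mm high with a white cap, standing on the desk; about 0.12 kg, half full of coins, so most of its weight is in the lower half. It drops freely once its lower half is through the opening. z along the tube, upwards.
- short_a_center (a point): Centre of a short coin tube, 32 mm across and 28 mm high, standing on the desk; not to be moved.
- short_b_center (a point): Centre of the other short coin tube, same size; not to be moved.
- phone: Black phone lying on the desk, 72 x 146 x 9 mm, origin at the centre of its underside; not to be moved.
- fob: Black key fob lying on the desk, 36 x 62 x 14 mm, origin at the centre of its underside; not to be moved.
There are look-alikes about, which are no part of the job. What is shaped like the part that bears tube_center but orange or yellow is not meant.

How it is judged:
By the outcome, as a careful person would: the job done as asked, in the order asked, and still so for the second after the job is handed in, with the robot touching nothing.
It also fails if it takes over 54 s, if anything falls off the work surface, if the arm or the gripper's body presses on something with over 40 N, if the wrist force passes 120 N, or if a joint passes its speed limit or range.

### The arm

A 7-joint arm with a two-finger parallel gripper is mounted at the origin on the work surface. World frame = base frame: x ahead of the robot, y to its left, z up, the work surface at z = 0. Lengths are in mm, angles in rad, forces in N, time in s.
With the tool pointing down it reaches from about 400 to 875 mm from the base axis. Payload 4.4 kg.
Tool frame: the origin (TCP) lies at the very end of the fingers, on their centre line; the grasp point (between the pads) lies 19 mm behind it (ctrl.grasp_offset is the distance from the TCP to the grasp point, in mm); z points along the fingers, y is the line along which they close (so a half turn about z gives the same grasp; the last joint's range is limited). The gripper opens to 85 mm and grips with 20 to 120 N. Pads are 22 mm wide; open, the fingers measure 114 mm over their backs; the gripper's body (76 mm by 85 mm) begins 54 mm behind the grasp point. The pads swing forward as they close: fully open they stand 13 mm farther back than shut.
Start: joints at [-1.408, 0.628, 0.038, 1.517, -0.027, 0.996, -0.02], TCP at [147.399, 633.081, 200.713] pointing down, gripper open.
Joint ranges: [-3.06, 3.06], [-0.37, 2.12], [-1.25, 1.32], [0.18, 2.47], [-1.1, 4.24], [0.23, 1.98], [-2.94, 2.94]. Speed limits (rad/s): [2.57, 2.57, 3.14, 3.14, 3.14, 3.14, 3.14].

### API

Orientations are given as [roll, pitch, yaw] about the fixed x, y, z axes, in that order (R = Rz(yaw) Ry(pitch) Rx(roll)).
In Python, from cell import status, cams, ctrl gives the robot as it stands.
- The arm moves only by the tool move_arm, never from a script. Its argument "plan" is a list of rows, each a list of 3 entries, a list of its own where there are three numbers: the shift along the world's x, y, z in mm, then the turn, a rotation vector about the world's x, y, z in degrees, then the opening, from 0 (shut) to 1 (fully open). In form: [[[x, y, z], [wx, wy, wz], gripper], ...]. A call has 1 to 10 rows; each row shifts and turns the commanded pose from where the row before left it; what a row does not reach is not made up. A row lasts 1/8 s, in which the tool goes at most 62.5 mm and 10.7 degrees, less where a joint would pass 70% of its speed; a pose out of reach is approached as far as the arm can. A call with a gripper value outside its range is refused whole. The fingers move at their own pace and stop on an object; the grip force is fixed at half the most. Time passes only in rows, so rows that do not move let the fingers close. It gives the time, the measured TCP pose, the force, the opening and the grip force at its end, in the units of the state.
- status.read_state(): the state, without advancing time (a new reading comes with each control period).
- cams.get_image(name): name is "scene" or "top" or "wrist"; returns the picture (384x512x3 uint8, blue, green, red); there is no depth.
- cams.camera_params(name): a dict with "K" (3x3 intrinsics, pixels), "pose" (4x4, takes a point from camera to world coordinates); the wrist camera has in their place "tool_from_camera" (4x4, takes a point from camera to tool coordinates, whose origin is the TCP and whose axes are the flange's). Camera axes: x right, y down, z forward; pixel columns grow to the right and rows downward; lengths in mm; the calibration is good to about 2 mm. A picture is of the moment at which its call begins: read the wrist's pose just before it. camera_params takes no time and is no camera call.
- ctrl.finish_job(): hands the job in; it is judged then, once.
The state is a dict: "clock": time; "qpos": joint angles; "qd": joint speeds; "tau": joint torques, N m; "eef_pos": TCP position; "tool_rot": TCP orientation; "force": force on the tool from outside, world axes, zero at the start; "torque": the same for the moment, N m; "width": finger opening in mm; "gripper_force": force on a finger pad.
Only numpy, scipy, OpenCV 4.12 (cv2) and the standard library are available. Lean on these libraries where they do the work, as an engineer would, in place of code of your own. Each camera call takes 0.05 s, during which the arm holds its last target. There are 200 camera calls.

## Working session

There is one attempt and no reset: what is moved stays moved. The work goes in short steps, Python scripts to look and compute and a tool call to move; the robot and the scene stay as the last step left them, time stands still between calls to the robot, and variables do not carry over. Pictures are saved under pics/ and viewed, at most 10 in all, crops included, and the job is handed in when it is done.

Besides the shell and the picture viewer there is one more tool, called after ">>>" as name(argument=value, ...), one argument or row to a line, values as JSON. move_arm: Moves the arm, as the interface text tells. Its arguments: {"type":"object","properties":{"plan":{"type":"array","items":{"type":"array"}}},"required":["plan"]}

```bash
ls; mkdir -p pics; python3 - <<'E'
from cell import status,cams,ctrl
import cv2,numpy as np
s=status.read_state();print(s,ctrl.grasp_offset)
for n in("scene","top"):
    cv2.imwrite(f"pics/{n}0.png",cams.get_image(n));p=cams.camera_params(n);print(n,np.round(p["K"],1).tolist(),np.round(p["pose"],3).tolist())
print(np.round(cams.camera_params("wrist")["tool_from_camera"],3).tolist(),np.round(cams.camera_params("wrist")["K"],1).tolist())
E
```

```text
pics
{'clock': 0.0, 'qpos': array([-1.40775552,  0.62935577,  0.0384299 ,  1.51840391, -0.02699605,
        0.99630093, -0.02000016]), 'qd': array([ 1.51146582e-03, -2.08048848e-04,  8.14692603e-05,  3.08018650e-04,
        2.60527336e-05, -5.86020707e-04, -1.31055351e-04]), 'tau': array([ 1.92234529e-04, -5.63405836e+01,  1.22603294e+00, -1.93442094e+01,
        1.08843483e-02,  1.08884485e-02,  2.43237008e-05]), 'eef_pos': array([147.25904002, 632.37330698, 199.77121052]), 'tool_rot': array([-3.13964252e+00,  2.33159894e-05,  2.91276279e+00]), 'force': array([-0.11050732, -0.1612969 ,  0.29329144]), 'torque': array([-0.01248734, -0.04891024,  0.01805521]), 'gripper_force': 0.0, 'width': 85.30530234824201} 18.700000000000003
scene [[462.8, 0.0, 247.0], [0.0, 462.8, 191.8], [0.0, 0.0, 1.0]] [[-0.647, 0.453, -0.613, 1188.444], [0.762, 0.388, -0.518, 572.032], [0.003, -0.803, -0.596, 721.774], [0.0, 0.0, 0.0, 1.0]]
top [[423.2, 0.0, 255.8], [0.0, 423.2, 190.1], [0.0, 0.0, 1.0]] [[0.027, -0.997, 0.074, 526.257], [-1.0, -0.026, 0.008, 68.883], [-0.006, -0.074, -0.997, 899.037], [0.0, 0.0, 0.0, 1.0]]
[[-0.0, -0.945, -0.327, 84.707], [1.0, -0.0, -0.001, -1.06], [0.0, -0.327, 0.945, -172.976], [0.0, 0.0, 0.0, 1.0]] [[292.1, 0.0, 255.4], [0.0, 292.1, 193.6], [0.0, 0.0, 1.0]]
```

View pics/scene0.png

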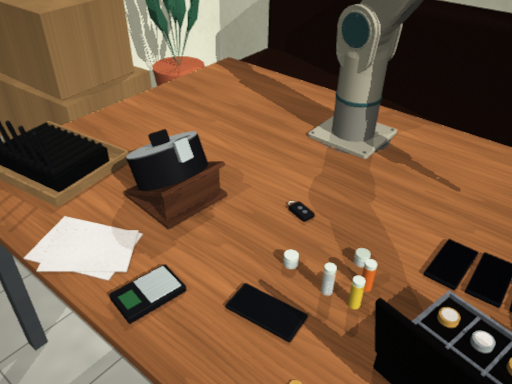

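View pics/top0.png

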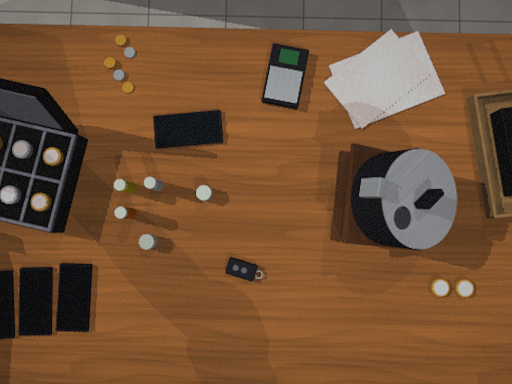

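The two views show the tall white-capped tube at scene (329,278) and top (152,184). Look-alikes are yellow at scene (357,292) and top (121,186), orange at scene (370,274) and top (121,213). The short tubes are at top (204,193) and (147,242), and the two white-topped jars at top (441,288) and (465,288). I choose the tall silver-white one. The carousel lid is at top (420,200), with the tab at (373,187) and the opening at (402,217). Close crops next.

```bash
python3 - <<'E'
import cv2,numpy as np
s=cv2.imread("pics/scene0.png");t=cv2.imread("pics/top0.png")
f=lambda im,x,y,w,h,k:cv2.resize(im[y:y+h,x:x+w],None,fx=k,fy=k,interpolation=cv2.INTER_CUBIC)
a=np.hstack([f(t,340,140,130,120,3),f(s,120,110,130,120,3)])
b=np.hstack([f(t,100,160,130,100,3),f(s,270,230,130,100,3)])
cv2.imwrite("pics/c0.png",np.vstack([a,b])[:600])
E
```

```text
(no output)
```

View pics/c0.png

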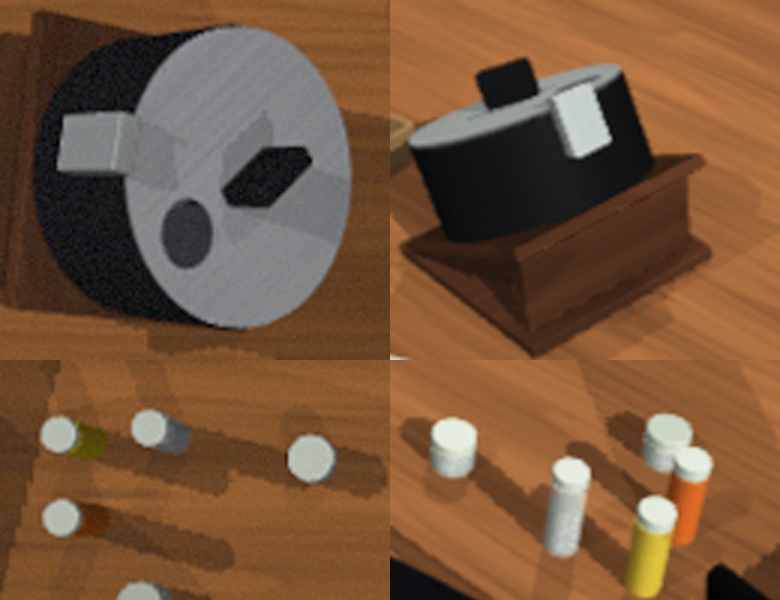

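Crops confirm it: the white-capped transparent tube is at crop (570,505). The lid opening (188,233) lies anticlockwise of the tab (95,142), so the lid needs a clockwise turn. Next I measure.

```bash
cat > h.py <<'E'
import cv2,numpy as np
from scipy.optimize import least_squares
from scipy.spatial.transform import Rotation as Ro
from cell import status,cams,ctrl
def cam(n,s=None):
    p=cams.camera_params(n)
    if n!="wrist": return p["K"],np.array(p["pose"])
    s=s or status.read_state();T=np.eye(4);T[:3,:3]=Ro.from_euler('xyz',s["tool_rot"]).as_matrix();T[:3,3]=s["eef_pos"]
    return p["K"],T@p["tool_from_camera"]
def rays(c,uv):
    K,T=c;uv=np.atleast_2d(uv).astype(float)
    d=(np.linalg.inv(K)@np.c_[uv,np.ones(len(uv))].T).T@T[:3,:3].T
    return T[:3,3],d/np.linalg.norm(d,axis=1)[:,None]
def onplane(c,uv,p0,n):
    o,d=rays(c,uv);return o+d*(((p0-o)@n)/(d@n))[:,None]
def proj(c,P):
    K,T=c;q=(np.atleast_2d(P)-T[:3,3])@T[:3,:3];q=q@np.array(K).T;return q[:,:2]/q[:,2:]
def axis(az,t=.45): return np.array([np.sin(t)*np.cos(az),np.sin(t)*np.sin(az),np.cos(t)])
def fitlid(c,uv,x0=(530,-220,150,np.radians(-120))):
    def r(x):
        q=onplane(c,uv,x[:3],axis(x[3]));return np.linalg.norm(q-x[:3],axis=1)-90
    s=least_squares(r,x0,loss="soft_l1",f_scale=1.);return s.x,r(s.x)
E
python3 - <<'E'
from h import *
t=cv2.imread("pics/top0.png");s=cv2.imread("pics/scene0.png")
def blobs(im,lo,amin,roi,smax=60):
    h=cv2.cvtColor(im,cv2.COLOR_BGR2HSV);m=((h[...,2]>lo)&(h[...,1]<smax)).astype(np.uint8)*255
    z=np.zeros_like(m);x,y,w,hh=roi;z[y:y+hh,x:x+w]=m[y:y+hh,x:x+w]
    z=cv2.morphologyEx(z,cv2.MORPH_OPEN,np.ones((2,2)))
    cs,_=cv2.findContours(z,cv2.RETR_EXTERNAL,cv2.CHAIN_APPROX_NONE)
    return [q for q in cs if cv2.contourArea(q)>amin]
ct=cam("top");cs=cam("scene")
L=max(blobs(t,75,500,(350,140,115,120)),key=cv2.contourArea)[:,0]
L=L[L[:,0]>385]
x,r=fitlid(ct,L);print("lid",x[:3].round(1),np.degrees(x[3]),np.abs(r).mean(),(np.abs(r)<2).mean(),len(L))
n=axis(x[3]);c=x[:3]
print("scene proj centre",proj(cs,np.array([c,c+32*n])))
for nm,uv,h in(("open",(340+188/3,140+233/3),0),("knob",(340+267/3,140+177/3),32)):
    q=onplane(ct,[uv],c+h*n,n)[0];print(nm,q.round(1),(q-c-h*n).round(1),np.linalg.norm(q-c-h*n))
tt=[(cv2.minEnclosingCircle(q),cv2.contourArea(q)) for q in blobs(t,150,20,(105,160,120,100))];print(tt)
z=np.array([0,0,1.])
for (uv,rr),a in tt: print(np.round(uv,1),rr,"z70",onplane(ct,[uv],70*z,z)[0].round(1),"z28",onplane(ct,[uv],28*z,z)[0].round(1))
# triangulate tube cap: top & scene
o1,d1=rays(ct,(340/2-20+.0,0)) if 0 else rays(ct,(100+150/3,160+(428-360)/3));o2,d2=rays(cs,(270+(571-390)/3,230+(470-360)/3))
A=np.c_[d1[0],-d2[0]];k=np.linalg.lstsq(A,o2-o1,rcond=None)[0];print("tube cap",o1+k[0]*d1[0],o2+k[1]*d2[0])
E
```

```text
lid [ 573.6 -223.1  138.2] -94.88277866641415 0.579218581744931 0.995260663507109 211
scene proj centre [[161.5062821  143.74255724]
 [156.81953602 131.42512734]]
open [ 539.8 -182.9  156.2] [-33.8  40.2  18. ] 55.54069815435428
knob [ 572.6 -221.6  174.5] [ 0.1 15.4  7.4] 17.106024335765174
[(((146.82394409179688, 242.11972045898438), 7.216299057006836), 144.5), (((120.75, 213.0), 5.836409091949463), 89.0), (((203.9104461669922, 193.223876953125), 7.447320938110352), 157.0), (((120.0, 185.36363220214844), 5.72448205947876), 89.0), (((150.1081085205078, 183.0270233154297), 5.752792835235596), 87.0)]
[146.8 242.1] 7.216299057006836 z70 [480.6 285.4  70. ] z28 [478.3 296.4  28. ]
[120.8 213. ] 5.836409091949463 z70 [535.9 339.2  70. ] z28 [536.4 352.9  28. ]
[203.9 193.2] 7.447320938110352 z70 [579.  177.5  70. ] z28 [581.7 183.   28. ]
[120.  185.4] 5.72448205947876 z70 [590.2 343.4  70. ] z28 [593.4 357.3  28. ]
[150.1 183. ] 5.752792835235596 z70 [596.3 284.3  70. ] z28 [599.9 295.2  28. ]
tube cap [597.18338106 284.93660713  68.31677426] [596.92734102 285.29953181  68.38930341]
```

```bash
cat >> h.py <<'E'
def frame(z,x):
    z=z/np.linalg.norm(z);x=x-z*(x@z);x/=np.linalg.norm(x);return np.c_[x,np.cross(z,x),z]
def go(p,R,s=None):
    s=s or status.read_state();R0=Ro.from_euler('xyz',s["tool_rot"]).as_matrix()
    w=np.degrees(Ro.from_matrix(R@R0.T).as_rotvec());d=np.array(p)-s["eef_pos"]
    print("shift",d.round(1),"turn",w.round(1),"rows",np.linalg.norm(d)/62.5,np.linalg.norm(w)/10.7)
E
python3 - <<'E'
from h import *
n=axis(np.radians(-110));go(np.array([565,-225,150])+120*n,frame(-n,np.array([-.64,.76,0])))
E
```

```text
shift [ 399.9 -906.5   58.2] turn [ 26.2  -1.4 -33.7] rows 15.880115782631965 3.9912511636729926
```

>>> move_arm(
  plan=[
    [[20,-45,20],[2.6,0,-3.4],1],
    [[20,-45,20],[2.6,0,-3.4],1],
    [[20,-45,10],[2.6,0,-3.4],1],
    [[20,-45,8],[2.6,0,-3.4],1],
    [[20,-45,0],[2.6,0,-3.4],1],
    [[20,-45,0],[2.6,0,-3.4],1],
    [[20,-45,0],[2.6,0,-3.4],1],
    [[20,-45,0],[2.6,0,-3.4],1],
    [[20,-45,0],[2.6,0,-3.4],1],
    [[20,-45,0],[2.6,0,-3.4],1],
  ],
)

```text
clock: 1.35
eef_pos: [347.9, 181.7, 259.1]
tool_rot: [2.747, -0.221, 2.352]
force: [1.1, 0.4, 0.3]
width: 85.3
gripper_force: 0.0
```

>>> move_arm(
  plan=[
    [[20,-45,0],[0,0,0],1],
    [[20,-45,0],[0,0,0],1],
    [[20,-45,0],[0,0,0],1],
    [[20,-45,0],[0,0,0],1],
    [[20,-45,0],[0,0,0],1],
    [[20,-45,0],[0,0,0],1],
    [[20,-45,0],[0,0,0],1],
    [[20,-45,0],[0,0,0],1],
    [[20,-45,0],[0,0,0],1],
    [[20,-52,0],[0,0,0],1],
  ],
)

```text
clock: 2.6
eef_pos: [548.1, -274.5, 258.3]
tool_rot: [2.749, -0.222, 2.355]
force: [1.0, 0.2, 0.2]
width: 85.6
gripper_force: 0.0
```

```bash
python3 - <<'E'
from h import *
s=status.read_state();print(s["clock"],s["qpos"].round(2),s["eef_pos"].round(1),s["tool_rot"].round(3),np.abs(s["qd"]).max())
im=cams.get_image("wrist");cv2.imwrite("pics/w1.png",im)
import pickle;pickle.dump(s,open("w1.pkl","wb"))
E
```

```text
2.6 [ 0.39  0.67  0.51  1.47 -0.7   1.39  1.82] [ 548.1 -274.5  258.3] [ 2.749 -0.222  2.355] 1.1767701371025694
```

View pics/w1.png

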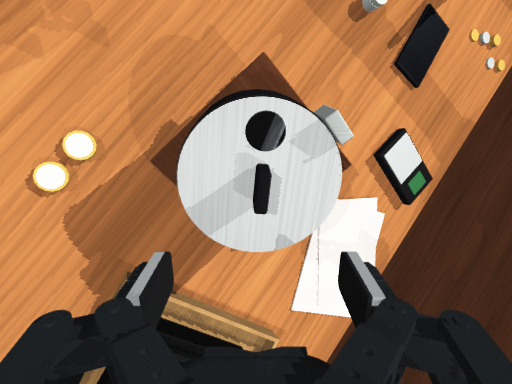

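The wrist view shows the lid centred near (260,174), the opening at (266,130), the knob bar at (262,188) and the tab at (335,125). A divider shows in the opening. The bar is already nearly aligned with tool x. Now a joint fit.

```bash
cat > m.py <<'E'
from h import *
def mask(im,lo,sm): 
    h=cv2.cvtColor(im,cv2.COLOR_BGR2HSV);return ((h[...,2]>lo)&(h[...,1]<sm)).astype(np.uint8)*255
def rim(im,roi,seed,lo=75,sm=45):
    m=np.zeros(im.shape[:2],np.uint8);x,y,w,h=roi;m[y:y+h,x:x+w]=mask(im,lo,sm)[y:y+h,x:x+w]
    m=cv2.morphologyEx(m,cv2.MORPH_OPEN,np.ones((3,3)));cs,_=cv2.findContours(m,cv2.RETR_EXTERNAL,cv2.CHAIN_APPROX_NONE)
    return max(cs,key=cv2.contourArea)[:,0]
def joint(obs,x0):
    f=lambda x:np.concatenate([np.linalg.norm(onplane(c,uv,x[:3],axis(x[3]))-x[:3],axis=1)-90 for c,uv in obs])
    s=least_squares(f,x0,loss="soft_l1",f_scale=.7);return s.x,f(s.x)
def dark(im,roi,lo):
    x,y,w,h=roi;g=cv2.cvtColor(im,cv2.COLOR_BGR2GRAY)[y:y+h,x:x+w];m=(g<lo).astype(np.uint8)*255
    cs,_=cv2.findContours(m,cv2.RETR_EXTERNAL,cv2.CHAIN_APPROX_NONE,offset=(x,y));return max(cs,key=cv2.contourArea)[:,0]
E
python3 - <<'E'
from m import *
import pickle
s=pickle.load(open("w1.pkl","rb"));w=cv2.imread("pics/w1.png");t=cv2.imread("pics/top0.png")
cw=cam("wrist",s);ct=cam("top")
T=rim(t,(350,140,115,120),0);T=T[T[:,0]>392]
W=rim(w,(165,85,190,180),0,100,40);W=W[~((W[:,0]>300)&(W[:,1]<160))]
W=W[~((W[:,0]>300)&(W[:,1]>190))]
for nm,obs in(("top",[(ct,T)]),("wrist",[(cw,W)]),("both",[(ct,T),(cw,W)])):
  for a in(-100,-150):
    x,r=joint(obs,(560,-225,150,np.radians(a)));print(nm,len(r),x[:3].round(1),np.degrees(x[3]).round(1),np.abs(r).mean().round(2),(np.abs(r)<2).mean().round(2))
n=axis(x[3]);c=x[:3]
O=dark(w,(235,100,65,60),110);B=dark(w,(245,155,35,70),60)
e=cv2.fitEllipse(O);b=cv2.minAreaRect(B);print("open",e,"bar",b)
q=onplane(cw,[e[0]],c,n)[0];print("open",q.round(1),np.linalg.norm(q-c),(q-c).round(1), "bar c at h32",(onplane(cw,[b[0]],c+32*n,n)[0]-c).round(1),"exp px axis",proj(cw,np.array([c,c+32*n])).round(1))
E
```

```text
top 179 [ 575.6 -222.1  136. ] -94.8 0.57 1.0
top 179 [ 575.6 -222.1  136. ] -94.8 0.57 1.0
wrist 340 [ 574.4 -222.6  136.1] -96.0 0.28 1.0
wrist 340 [ 566.8 -211.5  131.9] -182.3 1.1 0.91
both 519 [ 574.8 -222.4  135.5] -96.0 0.48 0.99
both 519 [ 574.8 -222.4  135.5] 264.0 0.48 0.99
open ((264.94573974609375, 130.4927520751953), (38.58806228637695, 40.0681037902832), 48.14019012451172) bar ((261.39666748046875, 188.58541870117188), (15.501287460327148, 49.63256072998047), 5.440331935882568)
open [ 538.7 -182.1  153.1] 56.86491816034663 [-36.1  40.3  17.5] bar c at h32 [ -5.6 -10.8  30. ] exp px axis [[260.1 182.1]
 [262.1 193.4]]
```

```bash
python3 - <<'E'
from h import *
w=cv2.imread("pics/w1.png");t=cv2.imread("pics/top0.png")
a=cv2.resize(w[90:160,295:365],None,fx=6,fy=6,interpolation=cv2.INTER_CUBIC)
b=cv2.resize(t[170:215,345:390],(420,420),interpolation=cv2.INTER_CUBIC)[:, :370]
cv2.imwrite("pics/c1.png",np.hstack([a,b]))
E
```

```text
(no output)
```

View pics/c1.png

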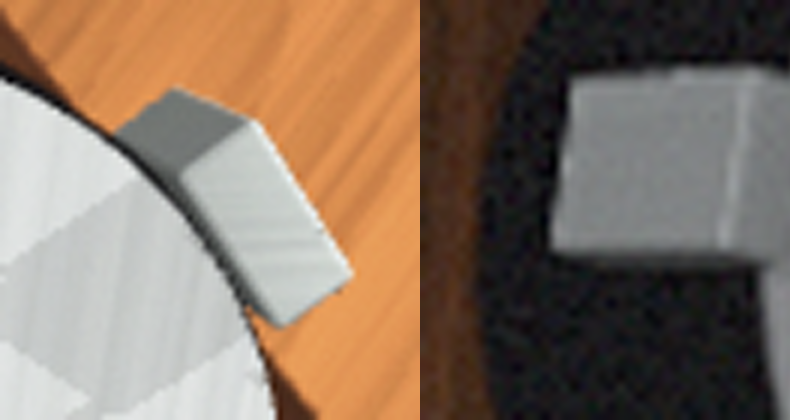

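The crop shows the tab's top face with corners at (182,176), (255,122), (352,272) and (282,326) in the left panel. In the right (top-camera) panel its outer top edge runs from (745,80) to (725,248).

```bash
python3 - <<'E'
from m import *
import pickle
s=pickle.load(open("w1.pkl","rb"));cw=cam("wrist",s);ct=cam("top")
c=np.array([574.6,-222.4,136]);n=axis(np.radians(-96))
uv=np.array([(182,176),(255,122),(352,272),(282,326)])/6+[295,90]
q=onplane(cw,uv,c+8*n,n);v=q-c-8*n;print(np.linalg.norm(v,axis=1),np.linalg.norm(q-np.roll(q,1,0),axis=1))
u2=np.array([(325,80),(305,248)])/9.333+[345,170]
q2=onplane(ct,u2,c+8*n,n);v2=q2-c-8*n;print(np.linalg.norm(v2,axis=1),np.linalg.norm(q2[0]-q2[1]))
e1=(v[1]+v[2])/2;e2=v2.mean(0);i=(v[0]+v[3])/2
O=onplane(cw,[(264.95,130.49)],c,n)[0]-c;Ot=onplane(ct,[(340+188/3,140+233/3)],c,n)[0]-c
ang=lambda a,b:np.arctan2(np.cross(a,b)@n,a@b)
print(np.linalg.norm(e1),np.linalg.norm(e2),"open from tab",ang(e1,O),ang(i,O),ang(e2,O),ang(e1,Ot),"o r",np.linalg.norm(Ot))
print("tabdir",e1/np.linalg.norm(e1),"odir",O/np.linalg.norm(O))
B=np.array([(340+267/3,140+177/3)]);print(proj(ct,np.array([c,c+32*n])),B)
# grasp bar
x=O/np.linalg.norm(O);p=c+24*n
go(p-18.7*(-n)*-1 if 0 else p+18.7*(-n)+60*n,frame(-n,x));print(n,(c+24*n-18.7*n).round(1))
E
```

```text
[ 93.82283014 107.86704505 108.35122874  94.31231704] [32.26698402 14.21876035 31.61814305 14.34423764]
[107.49964045 106.51431427] 30.63963866718781
106.94726432330246 105.90580275039197 open from tab 0.8396654445128295 0.8433091790065553 0.8264003283786787 0.843763395811782 o r 54.30975030388074
tabdir [0.14925796 0.88831954 0.43429304] odir [-0.63564113  0.70788982  0.3079811 ]
[[420.87579755 199.02074178]
 [435.25692552 199.18415243]] [[429. 199.]]
shift [ 22.6  32.7 -61.6] turn [ 1.9  6.2 -1.7] rows 1.1727370499373442 0.6229819809608391
[-0.04546628 -0.43258275  0.9004471 ] [ 574.4 -224.7  140.8]
```

>>> move_arm(
  plan=[
    [[11,16,-31],[0.9,3.1,-0.8],1],
    [[11,16,-31],[0.9,3.1,-0.8],1],
    [[0,0,0],[0,0,0],1],
    [[0.9,8.7,-18],[0,0,0],1],
    [[0.9,8.7,-18],[0,0,0],1],
    [[0,0,0],[0,0,0],1],
  ],
)

```text
clock: 3.4
eef_pos: [570.3, -224.4, 161.1]
tool_rot: [2.808, -0.319, 2.309]
force: [-0.4, -0.0, 0.4]
width: 85.6
gripper_force: 0.0
```

```bash
python3 - <<'E'
from m import *
c=np.array([574.6,-222.4,136]);n=axis(np.radians(-96))
print(status.read_state()["qpos"].round(2));go(c+5.3*n,frame(-n,np.array([-0.636,.708,.308])))
w=cams.get_image("wrist");B=dark(w,(150,60,200,300),45)
cv2.imwrite("pics/w2.png",w)
E
```

```text
[ 0.31  0.8   0.49  1.51 -0.75  1.3   1.75]
shift [  4.1  -0.3 -20.4] turn [-0.4 -0.  -0.3] rows 0.33237785537282716 0.047111051302653056
```

View pics/w2.png

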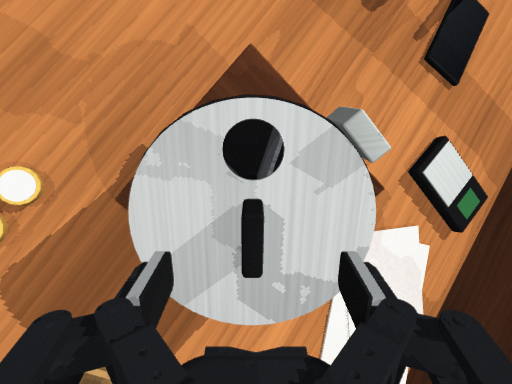

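The bar at (252,238) is vertical and centred between the fingers at (172) and (340). I descend and grip.

>>> move_arm(
  plan=[
    [[2,0,-10],[0,0,0],1],
    [[2,0,-10],[0,0,0],1],
    [[0,0,0],[0,0,0],0],
    [[0,0,0],[0,0,0],0],
    [[0,0,0],[0,0,0],0],
    [[0,0,0],[0,0,0],0],
    [[0,0,0],[0,0,0],0],
    [[0,0,0],[0,0,0],0],
  ],
)

```text
clock: 4.45
eef_pos: [575.2, -224.5, 140.8]
tool_rot: [2.808, -0.318, 2.31]
force: [-0.9, 0.3, -0.8]
width: -0.1
gripper_force: 0.0
```

Width is 0, so the fingers closed without the bar. I look again.

```bash
python3 - <<'E'
from m import *
print(status.read_state())
w=cams.get_image("wrist");t=cams.get_image("top");s=cams.get_image("scene")
cv2.imwrite("pics/w3r.png",w);cv2.imwrite("pics/t3r.png",t)
f=lambda im,x,y,ww,h,W,H:cv2.resize(im[y:y+h,x:x+ww],(W,H),interpolation=cv2.INTER_CUBIC)
cv2.imwrite("pics/w3.png",np.hstack([f(w,100,60,300,300,400,400),f(s,110,80,130,130,400,400)]))
E
```

```text
{'clock': 4.45, 'qpos': array([ 0.31173916,  0.83112088,  0.47646051,  1.51512358, -0.76026829,
        1.26865739,  1.76823083]), 'qd': array([ 0.00172145, -0.00095454, -0.00139106, -0.00072913,  0.00046701,
        0.00123516, -0.00062036]), 'tau': array([ 1.49877673e-03, -6.04538369e+01,  7.12058187e+00, -1.53750229e+01,
       -1.07141890e+00,  1.71225652e+00, -6.87686656e-05]), 'eef_pos': array([ 575.23551731, -224.49153467,  140.80487886]), 'tool_rot': array([ 2.80827518, -0.31787178,  2.30958467]), 'force': array([-0.90175412,  0.28588543, -0.83164152]), 'torque': array([-0.42683981,  0.01835091,  0.02277753]), 'gripper_force': 0.0, 'width': -0.07988411545689614}
```

View pics/w3.png

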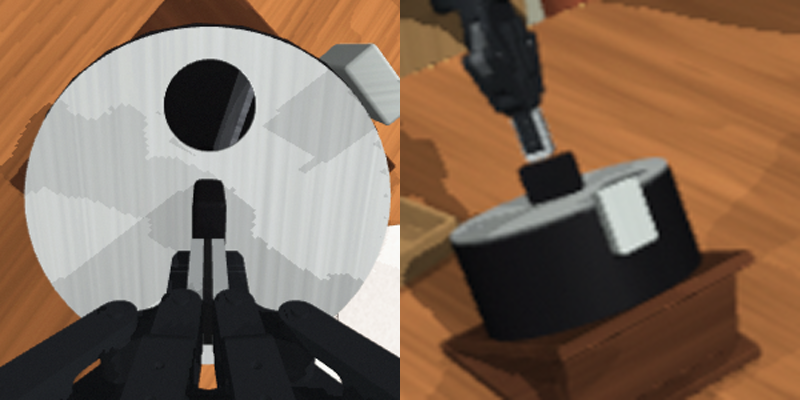

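```bash
python3 - <<'E'
from m import *
c=np.array([574.6,-222.4,136]);n=axis(np.radians(-96));s=status.read_state();cs=cam("scene");cw=cam("wrist");ct=cam("top")
R=Ro.from_euler('xyz',s["tool_rot"]).as_matrix();p=s["eef_pos"]
P=np.array([p,p-15*R[:,2],p-30*R[:,2],c,c+32*n,c+32*n+23*R[:,0],c+32*n-23*R[:,0]])
k=np.array([400/130]);print("scene crop",((proj(cs,P)-[110,80])*k+[400,0]).round(0).tolist());print("wrist crop",((proj(cw,P)-[100,60])*4/3).round(0).tolist())
d=np.array([c-90*R[:,1],c+90*R[:,1]]);print("lid side in scene",((proj(cs,d)-[110,80])*k+[400,0]).round(0).tolist())
W=cv2.imread("pics/w3r.png");
L=rim(W,(110,70,300,260),0,100,40);q=onplane(cw,L[(L[:,1]<180)&(L[:,0]<330)],c,n)-c;r=np.linalg.norm(q,axis=1);print("rim r",np.percentile(r,[5,25,50,75,95]).round(1))
E
```

```text
scene crop [[555.0, 194.0], [549.0, 176.0], [542.0, 158.0], [558.0, 199.0], [544.0, 161.0], [571.0, 153.0], [518.0, 170.0]]
wrist crop [[210.0, 224.0], [210.0, 239.0], [210.0, 256.0], [208.0, 219.0], [208.0, 251.0], [209.0, 201.0], [208.0, 296.0]]
lid side in scene [[584.0, 176.0], [529.0, 226.0]]
rim r [90.2 90.4 90.6 90.8 91.1]
```

Scene and wrist projections confirm the lid geometry: the bar's top ends land where predicted, and the rim radius is 90.6. The fingertips, though, show about 27–30 mm behind the reported TCP in both views, so they shut above the bar. I open, go about 20 mm deeper and close, checking width and force.

>>> move_arm(
  plan=[
    [[0,0,0],[0,0,0],1],
    [[0,0,0],[0,0,0],1],
    [[0,0,0],[0,0,0],1],
    [[0,0,0],[0,0,0],1],
    [[0,0,0],[0,0,0],1],
    [[0.5,4.3,-9],[0,0,0],1],
    [[0.5,4.3,-9],[0,0,0],1],
    [[0,0,0],[0,0,0],1],
  ],
)

```text
clock: 5.6
eef_pos: [575.7, -214.5, 121.6]
tool_rot: [2.808, -0.321, 2.31]
force: [-0.8, 0.7, -0.3]
width: 85.4
gripper_force: 0.0
```

>>> move_arm(
  plan=[
    [[0,0,0],[0,0,0],0],
    [[0,0,0],[0,0,0],0],
    [[0,0,0],[0,0,0],0],
    [[0,0,0],[0,0,0],0],
    [[0,0,0],[0,0,0],0],
    [[0,0,0],[0,0,0],0],
  ],
)

```text
clock: 6.35
eef_pos: [576.6, -215.9, 123.2]
tool_rot: [2.808, -0.317, 2.31]
force: [-0.5, -0.5, 4.0]
width: 12.5
gripper_force: 59.8
```

Gripped: width 12.5 mm, 60 N. Now I turn clockwise 48° about the axis.

>>> move_arm(
  plan=[
    [[0,0,0],[0.36,3.47,-7.22],0],
    [[0,0,0],[0.36,3.47,-7.22],0],
    [[0,0,0],[0.36,3.47,-7.22],0],
    [[0,0,0],[0.36,3.47,-7.22],0],
    [[0,0,0],[0.36,3.47,-7.22],0],
    [[0,0,0],[0.36,3.47,-7.22],0],
    [[0,0,0],[0,0,0],0],
    [[0,0,0],[0,0,0],0],
  ],
)

```text
clock: 7.35
eef_pos: [575.6, -216.2, 123.0]
tool_rot: [-3.118, -0.455, 1.41]
force: [-2.0, -0.7, 6.0]
width: 12.7
gripper_force: 60.2
```

```bash
cat > ck.py <<'E'
from m import *
s=status.read_state();w=cams.get_image("wrist");cw=cam("wrist",s);n_=__import__("sys").argv[1];cv2.imwrite(f"pics/{n_}.png",w)
c=np.array([574.6,-222.4,136]);n=axis(np.radians(-96));t0=np.array([.1493,.8883,.4343])
y=np.cross(n,t0);pc=lambda a,r,h=0:c+r*(np.cos(a)*t0+np.sin(a)*y)+h*n
q=proj(cw,np.array([pc(0,56)]))[0];print("pred pocket px",q,"tab outer",proj(cw,np.array([pc(0,107,8)])))
x,yy=(q-40).astype(int);x,yy=max(x,0),max(yy,0);O=dark(w,(x,yy,80,80),110)
e=cv2.fitEllipse(cv2.convexHull(O));v=onplane(cw,[e[0]],c,n)[0]-c;print("open px",e,"r",np.linalg.norm(v),"angle vs tab",np.arctan2(v@y,v@t0))
R=Ro.from_euler('xyz',s["tool_rot"]).as_matrix();print("tool x angle",np.arctan2(R[:,0]@y,R[:,0]@t0),"axis err",R[:,2]+n,s["qpos"].round(2))
E
python3 ck.py w4
```

```text
pred pocket px [256.40196322 144.92892284] tab outer [[257.20025923  37.66606476]]
open px ((255.4202117919922, 143.2056884765625), (76.53047943115234, 77.03500366210938), 18.170801162719727) r 56.93708997381904 angle vs tab 0.009492877912690196
tool x angle 0.0049826977484611285 axis err [0.00225748 0.00517146 0.00261989] [ 0.21  0.89  0.66  1.55 -0.9   1.32  1.04]
```

View pics/w4.png

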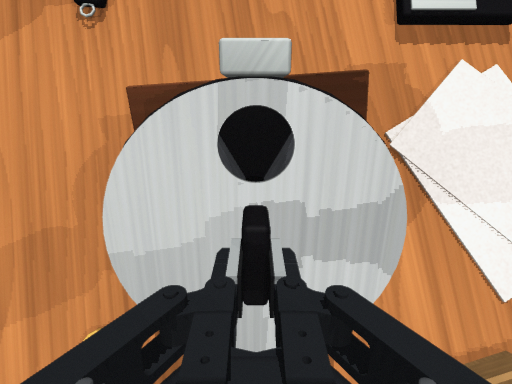

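The opening is centred at (255,143) under the tab (centre 255), and the pocket walls show symmetrically, with no divider across. Measured angle is about 0.01 rad. I release and retreat.

>>> move_arm(
  plan=[
    [[0,0,0],[0,0,0],0.3],
    [[0,0,0],[0,0,0],0.5],
    [[0,0,0],[0,0,0],0.5],
    [[0,0,0],[0,0,0],0.5],
    [[-1.5,-13,27],[0,0,0],0.5],
    [[-2,-20,40],[0,0,0],0.5],
    [[-2,-20,40],[0,0,0],0.5],
    [[0,0,0],[0,0,0],0.5],
  ],
)

```text
clock: 8.4
eef_pos: [571.0, -272.6, 232.8]
tool_rot: [-3.125, -0.451, 1.41]
force: [-0.3, 0.0, -0.7]
width: 42.7
gripper_force: 0.0
```

```bash
python3 ck.py w5; python3 - <<'E'
from h import *
go([596.5,284.5,170],frame(np.array([0,0,-1.]),np.array([0,1.,0])))
s=status.read_state();print(s["width"])
E
```

```text
pred pocket px [253.26093871 119.85625697] tab outer [[253.44025185  59.60928114]]
open px ((252.940185546875, 119.2105941772461), (44.20268249511719, 45.910926818847656), 174.7524871826172) r 56.58987758073486 angle vs tab 0.005358613393086919
tool x angle 0.004785337623188248 axis err [0.00808151 0.00021739 0.00054895] [ 0.28  0.81  0.71  1.37 -0.81  1.53  0.95]
shift [ 25.7 554.9 -60.9] turn [-26.    1.    8.8] rows 8.941291252158566 2.5720061687238482
42.777955843531316
```

>>> move_arm(
  plan=[
    [[0,10,30],[0,0,0],0.7],
    [[3,54,10],[0,0,0],0.7],
    [[3,55,0],[0,0,0],0.7],
    [[3,61,0],[-5.2,0.2,1.8],0.7],
    [[3,61,0],[-5.2,0.2,1.8],0.7],
    [[3,61,0],[-5.2,0.2,1.8],0.7],
    [[3,61,-10],[-5.2,0.2,1.8],0.7],
    [[3,61,-20],[-5.2,0.2,1.6],0.7],
    [[3,61,-20],[0,0,0],0.7],
    [[1,61,-20],[0,0,0],0.7],
  ],
)

```text
clock: 9.7
eef_pos: [593.9, 276.7, 201.4]
tool_rot: [-3.137, -0.004, 1.573]
force: [0.7, -1.3, 0.7]
width: 59.9
gripper_force: 0.0
```

>>> move_arm(
  plan=[
    [[0,8,-30],[0,0,0],0.7],
    [[0,0,0],[0,0,0],0.7],
  ],
)

```text
clock: 9.95
eef_pos: [592.3, 282.6, 169.4]
tool_rot: [-3.133, -0.002, 1.574]
force: [-0.5, -0.6, 0.5]
width: 59.7
gripper_force: 0.0
```

```bash
python3 - <<'E'
from m import *
go([596.5,284.5,95],frame(np.array([0,0,-1.]),np.array([0,1.,0])))
s=status.read_state();w=cams.get_image("wrist");cw=cam("wrist",s);cv2.imwrite("pics/w6.png",w)
print(s["clock"],s["width"],"pred cap px",proj(cw,np.array([[596.5,284.5,70],[596.5,284.5,0]])))
E
```

```text
shift [  4.2   1.9 -74.4] turn [-0.1 -0.5 -0.2] rows 1.1926436128957545 0.05160531491325611
9.95 59.7256752429561 pred cap px [[261.32898305 181.37229275]
 [260.66364374 164.74074475]]
```

View pics/w6.png

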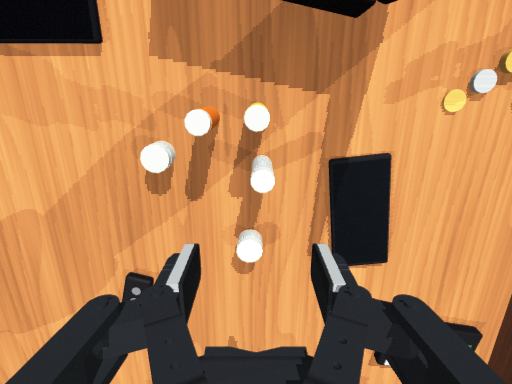

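The target tube's cap is at (262,181), exactly as predicted. The short tubes at (157,156) and (249,245), yellow at (257,117) and orange at (198,122) are clear of the fingers. I descend and grip.

>>> move_arm(
  plan=[
    [[2,1,-40],[0,-0.5,0],0.7],
    [[2.2,1,-40],[0,0,0],0.7],
    [[0,0,-40],[0,0,0],0.7],
    [[0,0,-25],[0,0,0],0.7],
    [[0,0,-9],[0,0,0],0.7],
    [[0,0,0],[0,0,0],0.7],
  ],
)

```text
clock: 10.75
eef_pos: [600.7, 281.6, 18.7]
tool_rot: [3.135, -0.003, 1.569]
force: [-0.6, 0.3, -0.5]
width: 59.8
gripper_force: 0.0
```

```bash
python3 - <<'E'
from m import *
go([596.5,284.5,15],frame(np.array([0,0,-1.]),np.array([0,1.,0])))
s=status.read_state();w=cams.get_image("wrist");cw=cam("wrist",s);t=cams.get_image("scene")
print(s["clock"],s["force"],"pred cap px",proj(cw,np.array([[596.5,284.5,70],[596.5,284.5,0]])))
cv2.imwrite("pics/w7.png",np.hstack([w[100:384,100:400],cv2.resize(t[200:320,270:390],(284,284))]))
E
```

```text
shift [-4.2  2.9 -3.7] turn [-0.2  0.4  0.1] rows 0.10074064810870594 0.03948641936133632
10.75 [-0.55886567  0.26211274 -0.48547841] pred cap px [[249.26060406 268.02294157]
 [250.45775344 212.36243472]]
```

View pics/w7.png

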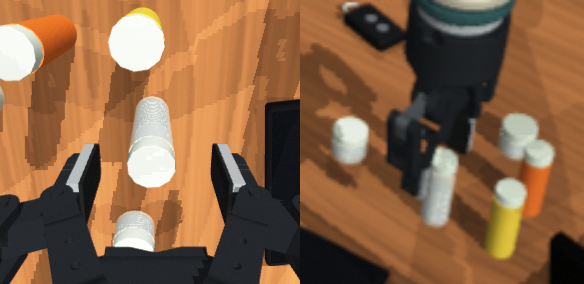

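The picture shows the tube between the pads, cap at wrist px (252,263). I correct by (-3,+3.5,-3) mm and close.

>>> move_arm(
  plan=[
    [[-3,3.5,-3],[0,0,0],0.7],
    [[0,0,0],[0,0,0],0.7],
    [[0,0,0],[0,0,0],0],
    [[0,0,0],[0,0,0],0],
    [[0,0,0],[0,0,0],0],
    [[0,0,0],[0,0,0],0],
    [[0,0,0],[0,0,0],0],
  ],
)

```text
clock: 11.72
eef_pos: [597.0, 285.6, 14.6]
tool_rot: [3.136, -0.003, 1.57]
force: [-0.8, -0.1, 3.3]
width: 22.2
gripper_force: 58.7
```

>>> move_arm(
  plan=[
    [[0,0,25],[0,0,0],0],
    [[0,0,60],[0,0,0],0],
    [[0,0,60],[0,0,0],0],
    [[0,0,60],[0,0,0],0],
    [[0,0,40],[0,0,0],0],
    [[0,0,0],[0,0,0],0],
  ],
)

```text
clock: 12.48
eef_pos: [598.5, 285.6, 262.6]
tool_rot: [3.131, -0.005, 1.57]
force: [-0.3, -1.0, -1.7]
width: 21.8
gripper_force: 59.2
```

```bash
python3 - <<'E'
from m import *
c=np.array([574.6,-222.4,136]);n=axis(np.radians(-96));t0=np.array([.1493,.8883,.4343])
s=status.read_state();print(s["clock"],s["width"],s["eef_pos"],s["force"])
w=cams.get_image("wrist");cw=cam("wrist",s)
R=Ro.from_euler('xyz',s["tool_rot"]).as_matrix();top=s["eef_pos"]-(70-14.6)*R[:,2]
m=mask(w,170,60);x,y=proj(cw,[top])[0].astype(int);z=np.zeros_like(m);z[max(y-45,0):y+45,x-45:x+45]=m[max(y-45,0):y+45,x-45:x+45]
cs,_=cv2.findContours(z,cv2.RETR_EXTERNAL,cv2.CHAIN_APPROX_NONE);b=max(cs,key=cv2.contourArea);print("pred top px",x,y,"seen",cv2.boundingRect(b),cv2.contourArea(b))
cv2.imwrite("pics/w8.png",w)
go(c+56*t0+75*n,frame(-n,t0));print(n,c+56*t0)
E
```

```text
12.475 21.780409393653887 [598.54394068 285.60056541 262.63661548] [-0.33332129 -1.00747928 -1.65841631]
pred top px 257 278 seen (232, 233, 47, 67) 2550.0
shift [ -17.4 -490.8  -32.2] turn [25.6 -0.3 -8.9] rows 7.874285780861379 2.5361881401217237
[-0.04546628 -0.43258275  0.9004471 ] [ 582.9608 -172.6552  160.3208]
```

>>> move_arm(
  plan=[
    [[-2,-50,0],[3.2,0,-1.1],0],
    [[-2,-50,0],[3.2,0,-1.1],0],
    [[-2,-50,0],[3.2,0,-1.1],0],
    [[-2,-50,0],[3.2,0,-1.1],0],
    [[-2,-50,0],[3.2,0,-1.1],0],
    [[-2,-50,0],[3.2,0,-1.1],0],
    [[-2,-50,0],[3.2,0,-1.1],0],
    [[-2,-50,0],[3.2,0,-1.1],0],
    [[-1,-50,-10],[0,0,0],0],
    [[0,-41,-12],[0,0,0],0],
  ],
)

```text
clock: 13.78
eef_pos: [578.4, -207.5, 234.7]
tool_rot: [-3.105, -0.448, 1.401]
force: [1.4, 0.7, -0.6]
width: 22.1
gripper_force: 59.3
```

>>> move_arm(
  plan=[
    [[0,0,-10],[0,0,0],0],
    [[0,0,0],[0,0,0],0],
    [[0,0,0],[0,0,0],0],
  ],
)

```text
clock: 14.15
eef_pos: [580.0, -203.5, 227.0]
tool_rot: [-3.108, -0.449, 1.407]
force: [0.4, 0.1, -1.6]
width: 22.3
gripper_force: 59.3
```

```bash
python3 ck.py w9; python3 - <<'E'
from m import *
c=np.array([574.6,-222.4,136]);n=axis(np.radians(-96));t0=np.array([.1493,.8883,.4343])
s=status.read_state();print(s["clock"],s["width"],s["eef_pos"],s["force"]);go(c+56*t0+30*n,frame(-n,t0))
w=cv2.imread("pics/w9.png");m=mask(w,170,60)
R=Ro.from_euler('xyz',s["tool_rot"]).as_matrix();cw=cam("wrist",s)
print("tube top/bot px",proj(cw,[s["eef_pos"]-55.4*R[:,2],s["eef_pos"]+14.6*R[:,2]]))
E
```

```text
pred pocket px [256.36626069 192.40788523] tab outer [[256.56694329 135.99695982]]
open px ((255.9215545654297, 192.00534057617188), (43.69745635986328, 46.626136779785156), 89.54728698730469) r 56.378374136170265 angle vs tab 0.0070645487998114214
tool x angle 0.0023653394331662283 axis err [-7.61470272e-03  6.72887571e-04 -2.87790269e-05] [ 0.16  0.78  0.71  1.46 -0.82  1.46  0.9 ]
14.2 22.02704791728652 [ 580.07959634 -203.73502731  227.43797704] [ 0.21340902  0.41475385 -1.5415697 ]
shift [  1.5  18.1 -40.1] turn [ 0.  -0.3 -0.3] rows 0.7044196417407732 0.04061633545727731
tube top/bot px [[256.78573108 277.79937586]
 [256.2017897  218.04459143]]
```

>>> move_arm(
  plan=[
    [[0.7,9,-20],[0,-0.3,-0.3],0],
    [[0.8,9.1,-20],[0,0,0],0],
    [[0,0,0],[0,0,0],0],
    [[0,0,0],[0,0,0],0],
  ],
)

```text
clock: 14.7
eef_pos: [581.7, -187.5, 188.4]
tool_rot: [-3.116, -0.447, 1.404]
force: [0.1, -1.0, -0.3]
width: 22.3
gripper_force: 59.3
```

```bash
python3 - <<'E'
from m import *
c=np.array([574.6,-222.4,136]);n=axis(np.radians(-96));t0=np.array([.1493,.8883,.4343])
s=status.read_state();print(s["clock"],s["force"]);go(c+56*t0-22*n,frame(-n,t0))
d=s["eef_pos"]-c;print("along t0",d@t0,"tang",d@np.cross(n,t0),"h",d@n)
w=cams.get_image("wrist");cw=cam("wrist",s);cv2.imwrite("pics/w10.png",w)
R=Ro.from_euler('xyz',s["tool_rot"]).as_matrix()
print("tube top/bot px",proj(cw,[s["eef_pos"]-55.4*R[:,2],s["eef_pos"]+14.6*R[:,2]]),"open px",proj(cw,[c+56*t0]))
# measure tube left/right edges, row-wise between bottom and tips, and opening extents
g=cv2.cvtColor(w,cv2.COLOR_BGR2GRAY)
for r in range(165,250,8): print(r,g[r,205:310:5].tolist())
E
```

```text
14.7 [ 0.07910652 -1.0314261  -0.32908337]
shift [  2.3  24.4 -47.9] turn [0.1 0.1 0.1] rows 0.8600682927522569 0.0145124020792055
along t0 54.783526219576004 tang -0.36482555242366527 h 31.73999178757466
tube top/bot px [[256.77288217 277.78718554]
 [256.1928924  218.03835808]] open px [[255.54120697 207.29656716]]
165 [17, 18, 17, 20, 23, 40, 121, 166, 168, 152, 150, 171, 161, 154, 140, 37, 20, 19, 21, 17, 18]
173 [42, 188, 188, 189, 191, 170, 171, 167, 175, 176, 167, 176, 166, 170, 172, 195, 195, 197, 188, 194, 51]
181 [191, 188, 189, 191, 189, 171, 174, 168, 176, 176, 168, 177, 168, 173, 173, 195, 196, 196, 188, 195, 190]
189 [194, 189, 188, 193, 190, 170, 163, 12, 12, 13, 13, 11, 11, 13, 121, 195, 195, 195, 189, 196, 188]
197 [195, 190, 188, 196, 190, 58, 38, 12, 9, 10, 12, 12, 13, 13, 48, 65, 166, 166, 159, 167, 158]
205 [195, 193, 188, 196, 189, 54, 48, 40, 12, 112, 157, 157, 34, 45, 47, 62, 165, 166, 159, 167, 159]
213 [194, 177, 172, 181, 174, 44, 52, 56, 159, 180, 184, 188, 181, 153, 47, 56, 165, 162, 163, 166, 161]
221 [179, 175, 172, 182, 176, 175, 51, 125, 172, 180, 184, 189, 183, 183, 47, 168, 166, 163, 163, 165, 162]
229 [180, 175, 173, 181, 175, 175, 176, 171, 172, 181, 185, 189, 182, 185, 180, 200, 196, 189, 193, 193, 194]
237 [180, 176, 176, 181, 177, 194, 194, 169, 185, 191, 195, 198, 192, 177, 177, 198, 196, 187, 196, 193, 191]
245 [180, 176, 176, 194, 167, 157, 76, 172, 188, 192, 197, 197, 197, 183, 175, 70, 168, 175, 197, 192, 192]
```

The tube and opening are aligned (columns 256 and 255.5). I insert slowly along the axis.

>>> move_arm(
  plan=[
    [[0.4,5,-9],[0,0,0],0],
    [[0.4,5,-9],[0,0,0],0],
    [[0.4,4,-8],[0,0,0],0],
    [[0,0,0],[0,0,0],0],
  ],
)

```text
clock: 15.25
eef_pos: [582.1, -172.2, 160.4]
tool_rot: [-3.113, -0.449, 1.402]
force: [0.9, 0.2, -1.1]
width: 22.1
gripper_force: 59.3
```

>>> move_arm(
  plan=[
    [[0.4,3.4,-7],[0,0,0],0],
    [[0.4,3.4,-7],[0,0,0],0],
    [[0.2,2.4,-5],[0,0,0],0],
    [[0,0,0],[0,0,0],0],
    [[0,0,0],[0,0,0],0],
  ],
)

```text
clock: 15.88
eef_pos: [583.5, -164.3, 142.5]
tool_rot: [-3.115, -0.448, 1.402]
force: [-0.4, -0.9, -0.9]
width: 22.0
gripper_force: 59.3
```

```bash
python3 ck.py w11; python3 - <<'E'
from m import *
c=np.array([574.6,-222.4,136]);n=axis(np.radians(-96));t0=np.array([.1493,.8883,.4343])
s=status.read_state();d=s["eef_pos"]-c;print(s["clock"],s["force"],s["width"],d@t0,d@np.cross(n,t0),d@n)
E
```

```text
pred pocket px [257.06223374 241.15724698] tab outer [[257.22993848 158.99349522]]
open px ((281.9803161621094, 247.0421905517578), (21.216148376464844, 69.88404846191406), 173.42221069335938) r 54.10293946152495 angle vs tab -0.27723961869981567
tool x angle -0.001677432463934563 axis err [ 0.00093408 -0.00131516 -0.00058301] [ 0.12  0.84  0.67  1.6  -0.9   1.29  0.97]
15.925 [ 1.07992345 -0.56048799 -1.24471312] 22.591645775940457 55.652181633965824 0.2805997878788062 -19.565599555993515
```

No contact, bottom about 34 mm below the lid. I go 4 mm deeper and release.

>>> move_arm(
  plan=[
    [[0.2,1.7,-3.6],[0,0,0],0],
    [[0,0,0],[0,0,0],0],
    [[0,0,0],[0,0,0],0],
  ],
)

```text
clock: 16.3
eef_pos: [583.6, -162.4, 138.7]
tool_rot: [-3.115, -0.448, 1.403]
force: [1.0, 0.1, -1.6]
width: 22.4
gripper_force: 59.3
```

>>> move_arm(
  plan=[
    [[0,0,0],[0,0,0],0.5],
    [[0,0,0],[0,0,0],0.5],
    [[0,0,0],[0,0,0],0.5],
    [[0,0,0],[0,0,0],0.5],
    [[0,0,0],[0,0,0],0.5],
    [[-0.6,-6,12],[0,0,0],0.5],
    [[-1.5,-15,31],[0,0,0],0.5],
    [[-2,-21,44],[0,0,0],0.5],
    [[-1,-10,21],[0,0,0],0.5],
    [[0,0,0],[0,0,0],0.5],
  ],
)

```text
clock: 17.55
eef_pos: [578.8, -216.8, 248.9]
tool_rot: [-3.119, -0.446, 1.402]
force: [-0.4, -0.3, -1.3]
width: 42.4
gripper_force: 0.0
```

```bash
python3 ck.py w12; python3 - <<'E'
from m import *
w=cv2.imread("pics/w12.png");cw=cam("wrist")
c=np.array([574.6,-222.4,136]);n=axis(np.radians(-96));t0=np.array([.1493,.8883,.4343]);P=c+56*t0
x,y=proj(cw,[P])[0].astype(int);g=cv2.cvtColor(w,cv2.COLOR_BGR2GRAY)
print("bottom-resting tube top centre px",proj(cw,[P-10*n]))
for r in range(y-32,y+33,5): print(r,g[r,x-32:x+33:4].tolist())
a=rays(cw,[(0,0)]);print(status.read_state()["clock"])
E
```

```text
pred pocket px [254.77854214 181.2273307 ] tab outer [[254.69490849 128.86801685]]
open px ((254.3630828857422, 180.9100341796875), (40.71675491333008, 42.797672271728516), 91.51533508300781) r 56.32406335395129 angle vs tab 0.007157808308993319
tool x angle -0.0017317903072951886 axis err [ 0.00454489 -0.00404663 -0.0016924 ] [ 0.18  0.76  0.72  1.43 -0.8   1.5   0.89]
bottom-resting tube top centre px [[255.56796166 179.97953746]]
150 [22, 40, 187, 169, 173, 169, 176, 175, 170, 177, 170, 170, 176, 198, 189, 26, 21]
155 [187, 193, 187, 171, 174, 167, 178, 176, 173, 177, 170, 171, 175, 197, 194, 189, 194]
160 [188, 194, 189, 170, 174, 167, 175, 176, 171, 176, 168, 169, 192, 198, 195, 189, 194]
165 [188, 194, 189, 170, 173, 28, 12, 12, 12, 14, 14, 53, 193, 199, 194, 189, 195]
170 [187, 197, 189, 167, 14, 10, 13, 10, 11, 12, 12, 9, 16, 198, 194, 187, 195]
175 [190, 198, 189, 42, 13, 12, 13, 85, 151, 100, 12, 13, 26, 114, 195, 187, 195]
180 [187, 197, 189, 54, 33, 12, 118, 176, 186, 183, 124, 14, 46, 66, 196, 187, 198]
185 [189, 198, 190, 54, 47, 14, 132, 176, 189, 183, 160, 45, 45, 90, 195, 185, 196]
190 [189, 198, 191, 150, 46, 43, 142, 190, 138, 157, 179, 47, 48, 200, 197, 185, 198]
195 [191, 199, 192, 193, 91, 47, 97, 190, 192, 193, 143, 46, 187, 200, 196, 184, 198]
200 [191, 198, 194, 194, 193, 190, 116, 144, 141, 120, 144, 194, 194, 198, 197, 183, 197]
205 [192, 198, 194, 191, 194, 191, 198, 198, 197, 196, 196, 195, 194, 200, 196, 183, 198]
210 [192, 197, 196, 193, 194, 190, 199, 198, 197, 195, 197, 195, 193, 199, 198, 184, 197]
17.6
```

```bash
python3 - <<'E'
from m import *
c=np.array([574.6,-222.4,136]);n=axis(np.radians(-96));t0=np.array([.1493,.8883,.4343]);P=c+56*t0;y=np.cross(n,t0)
w10=cv2.imread("pics/w10.png");print("cap held",w10[270:286:5,250:264:6].mean((0,1)),"body",w10[225,250:262].mean(0))
w=cams.get_image("wrist");cw=cam("wrist");cv2.imwrite("pics/w13.png",w)
for h in(31,20,10,0,-10): 
    q=proj(cw,[P+h*n+12*t0,P+h*n-12*t0,P+h*n+12*y,P+h*n-12*y]);print(h,"rows",q[:2,1].round(),"cols",q[2:,0].round())
g=w.mean(2).astype(int)
for r in range(168,212,2): print(r,g[r,230:282:2].tolist())
for nm in("scene","top"):
    im=cams.get_image(nm);k=cam(nm);cv2.imwrite(f"pics/{nm}13.png",im);g=im.mean(2).astype(int)
    print(nm,[(h,proj(k,[P+h*n])[0].round().tolist()) for h in(30,15,0,-10)],"tab",proj(k,[c+107*t0+8*n])[0].round())
    u,v=proj(k,[P])[0].astype(int)
    for r in range(v-22,v+16,2): print(r,g[r,u-20:u+22:2].tolist())
E
```

```text
cap held [156.         170.83333333 163.5       ] body [182.         186.41666667 182.25      ]
31 rows [181. 208.] cols [242. 270.]
20 rows [178. 203.] cols [243. 270.]
10 rows [175. 199.] cols [243. 269.]
0 rows [172. 196.] cols [244. 269.]
-10 rows [169. 192.] cols [244. 268.]
168 [186, 188, 171, 170, 171, 126, 14, 12, 10, 14, 10, 12, 16, 13, 15, 11, 13, 11, 13, 15, 63, 192, 194, 199, 195, 194]
170 [187, 189, 170, 171, 122, 14, 15, 11, 11, 13, 12, 12, 13, 14, 10, 13, 12, 14, 15, 14, 16, 84, 195, 199, 196, 193]
172 [187, 190, 169, 160, 19, 9, 13, 13, 12, 12, 12, 12, 13, 13, 13, 12, 13, 12, 13, 11, 14, 13, 132, 198, 195, 194]
174 [188, 189, 170, 54, 12, 12, 14, 16, 11, 13, 10, 12, 11, 12, 9, 12, 14, 13, 14, 15, 12, 15, 58, 198, 195, 193]
176 [188, 189, 161, 41, 11, 14, 12, 13, 12, 12, 10, 70, 146, 151, 144, 35, 14, 11, 11, 13, 15, 24, 49, 148, 196, 196]
178 [190, 190, 135, 49, 25, 13, 12, 14, 10, 16, 130, 152, 174, 182, 176, 161, 128, 14, 12, 13, 13, 43, 49, 103, 195, 196]
180 [189, 188, 80, 49, 43, 8, 13, 13, 11, 94, 153, 176, 183, 184, 186, 180, 158, 110, 11, 12, 30, 46, 48, 73, 1
[... 5427 characters left out ...]
17, 116, 122, 134, 137, 140, 145, 86, 80, 136, 103, 80, 132, 138, 138, 75, 17, 27]
196 [126, 109, 116, 113, 115, 119, 127, 138, 135, 137, 89, 84, 112, 101, 83, 136, 136, 138, 58, 27, 27]
198 [44, 43, 61, 109, 120, 120, 120, 124, 122, 120, 88, 83, 103, 103, 99, 140, 138, 143, 49, 23, 30]
200 [32, 17, 69, 129, 128, 118, 119, 105, 91, 77, 81, 78, 68, 88, 136, 134, 138, 143, 112, 70, 24]
202 [25, 22, 62, 128, 132, 136, 127, 128, 85, 37, 37, 42, 46, 124, 138, 133, 136, 135, 126, 127, 129]
204 [29, 23, 45, 135, 132, 136, 133, 131, 132, 119, 99, 97, 140, 135, 137, 135, 135, 136, 131, 124, 123]
206 [23, 27, 29, 131, 134, 134, 135, 134, 138, 136, 135, 136, 138, 133, 133, 133, 135, 131, 125, 126, 127]
```

```bash
python3 - <<'E'
from m import *
c=np.array([574.6,-222.4,136]);n=axis(np.radians(-96));t0=np.array([.1493,.8883,.4343]);y=np.cross(n,t0);cw=cam("wrist")
for r in(56,45,38,31):
  for h in(-10,-22,-80):
    P=c+r*t0+h*n;q=proj(cw,[P+12*t0,P-12*t0,P+12*y,P-12*y]);print(r,h,"rows",q[:2,1].round(),"cols",q[2:,0].round())
print("open rows",proj(cw,[c+77*t0,c+35*t0,c+35*t0-4*n])[:,1])
E
```

```text
56 -10 rows [170. 193.] cols [244. 269.]
56 -22 rows [167. 189.] cols [245. 268.]
56 -80 rows [156. 175.] cols [246. 266.]
45 -10 rows [181. 203.] cols [245. 268.]
45 -22 rows [177. 199.] cols [245. 268.]
45 -80 rows [164. 183.] cols [247. 266.]
38 -10 rows [188. 210.] cols [245. 268.]
38 -22 rows [184. 206.] cols [245. 268.]
38 -80 rows [170. 189.] cols [247. 266.]
31 -10 rows [194. 216.] cols [245. 268.]
31 -22 rows [190. 212.] cols [245. 268.]
31 -80 rows [176. 194.] cols [247. 266.]
open rows [163.34536863 205.16717701 203.7104342 ]
```

The tube's outline matches one standing on the compartment floor against the hub: bottom edge at row 176, cap edge at row 194, columns 247–266. Its top is therefore 10 mm under the lid, and the lid is within 0.01 rad. Handing in.

```bash
python3 -c "
from cell import ctrl;print(ctrl.finish_job())"
```

```text
the job is handed in; nothing more can be done
None
```

The lid opening is over the marked compartment (about 0.007 rad off), the tall tube stands wholly inside it about 10 mm below the lid, and the job was handed in at about 18 s; I did not re-measure the short tubes, phone and fob afterwards, but the arm felt no unexpected contact.

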